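# Restock the sample caddy on the lab bench

## Robot

A 6-joint arm with a two-finger parallel gripper is mounted at the origin on the work surface. World frame = base frame: x ahead of the robot, y to its left, z up, the work surface at z = 0. Lengths are in m, angles in degrees, forces in N, time in s.
With the tool pointing down it reaches from about 0.375 to 0.9 m from the base axis. Payload 3.1 kg.
Tool frame: the origin (TCP) lies midway between the tips of the shut fingers; the grasp point (between the pads) lies 19 mm behind it; z points along the fingers, y is the line along which they close (so a half turn about z gives the same grasp; the last joint's range is limited). The gripper opens to 87 mm and grips with 3 to 60 N. Pads are 19 mm wide; open, the fingers measure 117 mm over their backs; the gripper's body (75 mm by 190 mm) begins 51 mm behind the grasp point.
Start: joints at [59.674, 30.224, 82.088, -0, 67.689, -10.227], TCP at [0.215, 0.587, 0.191] pointing down, gripper open.
Joint ranges: [-176.69, 176.69], [-43.24, 126.21], [12.49, 139.97], [-82, 262], [0, 151.66], [-163.58, 163.58]. Speed limits (degrees/s): [159.86, 159.86, 180, 180, 180, 180].

## Interface

Orientations are given as a 3x3 rotation matrix whose columns are the frame's x, y, z axes.
In Python, from rig import bot, capture gives the robot as it stands.
- The arm moves only by the tool jog_arm, called after "Emit:" as name(argument=value, ...), one argument or row to a line, values as JSON. Schema: {"type":"object","properties":{"ticks":{"type":"object","properties":{"tx":{"type":"array","items":{"type":"number"},"minItems":1,"maxItems":20},"ty":{"type":"array","items":{"type":"number"},"minItems":1,"maxItems":20},"tz":{"type":"array","items":{"type":"number"},"minItems":1,"maxItems":20},"wx":{"type":"array","items":{"type":"number"},"minItems":1,"maxItems":20},"wy":{"type":"array","items":{"type":"number"},"minItems":1,"maxItems":20},"wz":{"type":"array","items":{"type":"number"},"minItems":1,"maxItems":20},"finger_gap":{"type":"array","items":{"type":"number"},"minItems":1,"maxItems":20}},"additionalProperties":false,"required":["tx","ty","tz","wx","wy","wz","finger_gap"]},"only":{"type":"string"},"quiet":{"type":"boolean"},"lines":{"type":"string"}},"required":["ticks"],"additionalProperties":false}. ticks is an object with one list for each field, all of the same length, 1 to 20, a row being the entries at one place: tx, ty, tz (the shift in shares of 0.75 m (1.0 is 0.75 m)), wx, wy, wz (a rotation vector in fractions of the full range, 1 being 90 degrees), finger_gap (the opening from 0.0 (shut) to 1.0 (fully open)); each row is the pose to reach, as a shift and turn from the pose commanded when the call began, along the tool's axes at that moment; what a row does not reach only later rows make up. A row lasts 1/10 s, in which the tool goes at most 0.05 m and 8.59 degrees, less where a joint would pass 70% of its speed; a pose out of reach is approached as far as the arm can. The fingers move at their own pace and stop on an object; the grip force is fixed at half the most. Time passes only in rows, so rows that do not move let the fingers close. The tool returns the time, the measured TCP pose, the force, the opening and the grip force at its end. only (a regular expression) keeps the lines of the reply that match it, lines (a string "A,B") keeps lines A to B, and quiet returns only ok. A shift or turn number past 1, either way, is cut back to 1. Input that does not fit is refused with a message, and nothing moves.
- bot.read_state(): the state, without advancing time (a new reading comes with each control period).
- capture(name): name is "side" or "top"; returns a dict with "color" (400x640x3 uint8, red, green, blue), "K" (3x3 intrinsics, pixels), "D" ([k1, k2, p1, p2, k3] as OpenCV has them; the pictures are not rectified), "view" (4x4, takes a point from world to camera coordinates). Camera axes: x right, y up, looking along -z (the intrinsics and any distortion apply to the point x, -y, -z); pixel columns grow to the right and rows downward; lengths in m; the calibration is good to about 2 mm. A picture is of the moment at which its call begins. There is no depth.
- bot.hand_in(): hands the job in; it is judged then, once.
The state is a dict: "time_s": time; "joint_positions": joint angles; "qvel": joint speeds; "tau": joint torques, N m; "position": TCP position; "tcp_rot": TCP orientation; "force": force on the tool from outside, world axes, zero at the start; "moment": the same for the moment, N m; "opening": opening from 0.0 (shut) to 1.0 (fully open); "grasp_force": force on a finger pad.
Only numpy, scipy, OpenCV 4.12 (cv2) and the standard library are available. Lean on these libraries where they do the work, as an engineer would, in place of code of your own. Each camera call takes 0.05 s, during which the arm holds its last target. There are 200 camera calls.

## Task

Restock the sample caddy. First pull the part-used blue jar (white disc on its lid) from the back place of the blue rack forward to the front place, then put the new plain-lidded blue jar behind it, and gather the two plain-lidded green jars into the two places of the green rack, one in each, either way round (these may go in at any time). Keep the jars upright and set them down rather than dropping them, and leave the two rejected jars with a red disc on their lids standing where they are.

Things in the scene. Friction and masses are not known exactly. Their poses are not given: they have to be found in the camera images.
- caddy: Shallow grey tray fixed to the table, 148 mm (its x) by 176 mm (its y), holding the two racks side by side, 90 mm apart. Walls 30 mm high, but the front wall is yellow and 22 mm high; a 26 mm ridge between the racks. Origin: centre of the underside, on the table; x points from the front (yellow wall, nearest the robot) to the back; turned at most 0.35 rad.
- rack_blue: Blue open rack fixed in the caddy, 133 (x) x 68 (y) x 25 mm, walls and floor 3 mm, a cross wall making two places 62 mm square. Origin: centre of its underside, 4 mm above the table; x from front to back. Place centres: front x = -32.5 mm, back x = +32.5 mm, y = 0, floor 3 mm above the origin. May be the left or the right rack. For the blue jars; at the start only its back place is filled.
- rack_green: Green open rack fixed in the caddy, 133 (x) x 68 (y) x 25 mm, walls and floor 3 mm, a cross wall making two places 62 mm square. Origin: centre of its underside, 4 mm above the table; x from front to back. Place centres: front x = -32.5 mm, back x = +32.5 mm, y = 0, floor 3 mm above the origin. May be the left or the right rack. For the green jars; empty at the start.
- jar_blue_used: Closed rigid sample jar, standing upright: white body 40 mm in diameter, lid 42 mm in diameter and 20 mm high (48 to 68 mm above the underside), 68 mm tall in all, about 0.12 kg. Origin: centre of the underside, z up. Blue lid with a white disc of 26 mm on top: part used. It starts in the back place of the blue rack.
- jar_blue_new: Closed rigid sample jar, standing upright: white body 40 mm in diameter, lid 42 mm in diameter and 20 mm high (48 to 68 mm above the underside), 68 mm tall in all, about 0.12 kg. Origin: centre of the underside, z up. Plain blue lid: new. It starts on the table.
- jar_green_1: Closed rigid sample jar, standing upright: white body 40 mm in diameter, lid 42 mm in diameter and 20 mm high (48 to 68 mm above the underside), 68 mm tall in all, about 0.12 kg. Origin: centre of the underside, z up. Plain green lid: new, same as the other plain green one. It starts on the table.
- jar_green_2: Closed rigid sample jar, standing upright: white body 40 mm in diameter, lid 42 mm in diameter and 20 mm high (48 to 68 mm above the underside), 68 mm tall in all, about 0.12 kg. Origin: centre of the underside, z up. Plain green lid: new, same as the other plain green one. It starts on the table.
- jar_blue_reject: Closed rigid sample jar, standing upright: white body 40 mm in diameter, lid 42 mm in diameter and 20 mm high (48 to 68 mm above the underside), 68 mm tall in all, about 0.12 kg. Origin: centre of the underside, z up. Blue lid with a red disc of 26 mm on top: rejected. It stands on the table and stays there.
- jar_green_reject: Closed rigid sample jar, standing upright: white body 40 mm in diameter, lid 42 mm in diameter and 20 mm high (48 to 68 mm above the underside), 68 mm tall in all, about 0.12 kg. Origin: centre of the underside, z up. Green lid with a red disc of 26 mm on top: rejected. It stays on the table. Other clutter among the jars is under 35 mm high.
Mind the look-alikes: they are no part of the job. Leave any purple or yellow look-alike of the jar_green_1 alone.

How it is judged (in metres and radians):
On the way, in this order (a step that is already met when the one before it is completed fails the run):
1. the part-used blue jar stands in the front place of the blue rack (x of jar_blue_used in the frame of rack_blue between -0.045 and -0.02 m and y of jar_blue_used in the frame of rack_blue between -0.0125 and 0.0125 m and z of jar_blue_used in the frame of rack_blue below 0.009 m and angle between jar_blue_used's own z axis and vertical below 0.15 rad and contact force between jar_blue_used and the fingers below 0.05 N), for 0.2 s.
2. the new blue jar stands behind it, in the back place of the blue rack (x of jar_blue_used in the frame of rack_blue between -0.045 and -0.02 m and y of jar_blue_used in the frame of rack_blue between -0.0125 and 0.0125 m and z of each of jar_blue_used, jar_blue_new in the frame of rack_blue below 0.009 m and angle between each of jar_blue_used, jar_blue_new's own z axis and vertical below 0.15 rad and x of jar_blue_new in the frame of rack_blue between 0.02 and 0.045 m and y of jar_blue_new in the frame of rack_blue between -0.0125 and 0.0125 m and contact force between jar_blue_new and the fingers below 0.05 N), for 0.2 s.
At the end, for the whole second after the job is handed in: Used blue jar in the front and new blue in the back place of the blue rack, a plain green jar in each place of the green rack: on the floor, within 12.5 mm of centre in x and y, upright within 0.15 rad, released, at rest; rejected jars within 20 mm of their starts (all of step 2 and (((x of jar_green_1 in the frame of rack_green between -0.045 and -0.02 m and y of jar_green_1 in the frame of rack_green between -0.0125 and 0.0125 m and z of jar_green_1 in the frame of rack_green below 0.009 m and angle between jar_green_1's own z axis and vertical below 0.15 rad) and (x of jar_green_2 in the frame of rack_green between 0.02 and 0.045 m and y of jar_green_2 in the frame of rack_green between -0.0125 and 0.0125 m and z of jar_green_2 in the frame of rack_green below 0.009 m and angle between jar_green_2's own z axis and vertical below 0.15 rad)) or ((x of jar_green_2 in the frame of rack_green between -0.045 and -0.02 m and y of jar_green_2 in the frame of rack_green between -0.0125 and 0.0125 m and z of jar_green_2 in the frame of rack_green below 0.009 m and angle between jar_green_2's own z axis and vertical below 0.15 rad) and (x of jar_green_1 in the frame of rack_green between 0.02 and 0.045 m and y of jar_green_1 in the frame of rack_green between -0.0125 and 0.0125 m and z of jar_green_1 in the frame of rack_green below 0.009 m and angle between jar_green_1's own z axis and vertical below 0.15 rad))) and contact force between each of jar_blue_used, jar_green_1, jar_green_2 and the fingers below 0.05 N and linear speed of each of jar_blue_used, jar_blue_new, jar_green_1, jar_green_2 below 0.02 m/s and distance of each of jar_blue_reject, jar_green_reject from where it was at the start of the episode below 0.02 m); the robot touches nothing.
It fails at once if a rejected jar is moved more than 20 mm (distance of any of jar_blue_reject, jar_green_reject from where it was at the start of the episode above 0.02 m).
It fails at once if a jar is tipped by more than 0.7 rad (angle between any of jar_blue_used, jar_blue_new, jar_green_1, jar_green_2, jar_blue_reject, jar_green_reject's own z axis and vertical above 0.7 rad).
It fails at once if a jar is dropped from more than about 25 mm (moves faster than 0.7 m/s with no finger on it) ((linear speed of jar_blue_used above 0.7 m/s and contact force between jar_blue_used and the fingers below 0.01 N) or (linear speed of jar_blue_new above 0.7 m/s and contact force between jar_blue_new and the fingers below 0.01 N) or (linear speed of jar_green_1 above 0.7 m/s and contact force between jar_green_1 and the fingers below 0.01 N) or (linear speed of jar_green_2 above 0.7 m/s and contact force between jar_green_2 and the fingers below 0.01 N) or (linear speed of jar_blue_reject above 0.7 m/s and contact force between jar_blue_reject and the fingers below 0.01 N) or (linear speed of jar_green_reject above 0.7 m/s and contact force between jar_green_reject and the fingers below 0.01 N)).
It also fails if it takes over 96 s, if anything falls off the work surface, if the arm or the gripper's body presses on something with over 40 N, if the wrist force passes 120 N, or if a joint passes its speed limit or range.

## Working session

There is one attempt and no reset: what is moved stays moved. The work goes in short steps, Python scripts to look and compute and a tool call to move; the robot and the scene stay as the last step left them, time stands still between calls to the robot, and variables do not carry over. Pictures are saved under pics/ and viewed, at most 14 in all, crops included, and the job is handed in when it is done.

```bash
mkdir -p pics; ls
```

Run:
```python
from rig import bot,capture
import cv2
for n in("top","side"):
    c=capture(n); cv2.imwrite(f"pics/{n}0.png",c["color"][:,:,::-1]); print(n,c["K"],c["D"],c["view"])
s=bot.read_state(); print(s["time_s"],s["position"],s["tcp_rot"],s["opening"])
```

```text
pics
top [[384.85370501   0.         317.05195862]
 [  0.         384.85370501 198.53790872]
 [  0.           0.           1.        ]] [-0.0492821  0.         0.         0.         0.       ] [[ 0.00137    -0.99968364  0.02511475 -0.00600526]
 [ 0.98725377  0.00534909  0.15906407 -0.45550065]
 [-0.15914808  0.02457672  0.98694877 -0.8819067 ]
 [ 0.          0.          0.          1.        ]]
side [[451.17710044   0.         319.54756441]
 [  0.         451.17710044 196.40424809]
 [  0.           0.           1.        ]] [-0.04390792  0.          0.          0.          0.        ] [[ 0.84263991 -0.53800884 -0.02246052 -0.38741108]
 [ 0.27878469  0.40019254  0.87299772 -0.16883508]
 [-0.46069196 -0.74188437  0.48720683 -0.81444834]
 [ 0.          0.          0.          1.        ]]
0.1 [0.21438216 0.58631989 0.19037298] [[-9.39117128e-01  3.43595777e-01 -9.80567477e-04]
 [ 3.43597007e-01  9.39115674e-01 -1.68745864e-03]
 [ 3.41062623e-04 -1.92164136e-03 -9.99998095e-01]] 0.9984765879490519
```

View pics/top0.png

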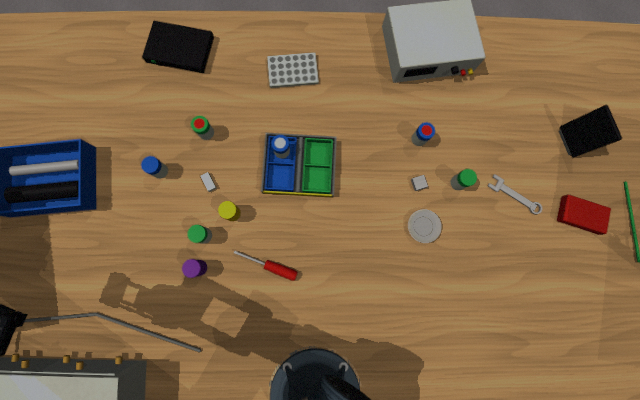

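View pics/side0.png

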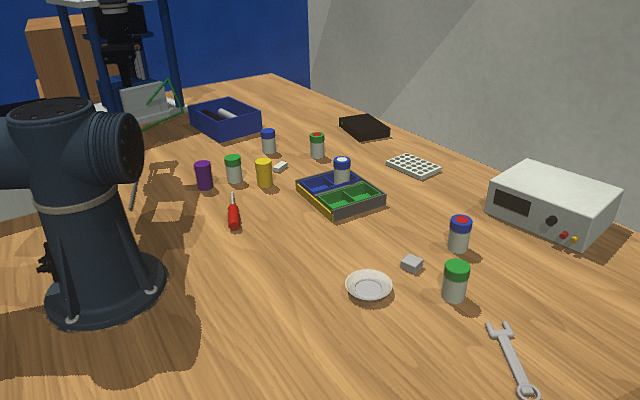

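The top view shows these jars:
- **Blue lids:** plain (151,165), white disc in the rack (280,146), and red disc (426,131).
- **Green lids:** plain (198,234) and (467,178), and red disc (201,125).
- **Look-alikes:** yellow (228,211) and purple (193,268).

Blue rack is the left one and the caddy is near (300,165). Plain blue at (151,165) fits "new", and the two plain greens fit jar_green_1 and jar_green_2. I'll confirm this in an enlarged crop.

Create h.py:
```python
import numpy as np,cv2
from rig import bot,capture
HUE={"blue":(108,128),"green":(50,80)}
def ray(c,px,z):
    u=cv2.undistortPoints(np.float64(px).reshape(-1,1,2),c["K"],np.array(c["D"]))[:,0]
    R,t=c["view"][:3,:3],c["view"][:3,3]; o=-R.T@t
    d=np.c_[u[:,0],-u[:,1],-np.ones(len(u))]@R
    return o+d*((z-o[2])/d[:,2])[:,None]
def mask(c,col):
    h=cv2.cvtColor(c["color"],cv2.COLOR_RGB2HSV); a,b=HUE[col]
    return cv2.inRange(h,(a,130,50),(b,255,255))
def blob(c,col,px,z,r=18):
    m=mask(c,col); w=np.zeros_like(m); cv2.circle(w,px,r,255,-1)
    n,l,s,ce=cv2.connectedComponentsWithStats(m&w); i=1+np.argmax(s[1:,4])
    k=max(cv2.findContours(np.uint8(l==i),0,2)[0],key=cv2.contourArea)
    k=cv2.convexHull(k); M=cv2.moments(k); p=[M["m10"]/M["m00"],M["m01"]/M["m00"]]
    return p,cv2.contourArea(k),ray(c,p,z)[0]
```

Run:
```python
from h import *
T=capture("top");S=capture("side")
for n,c,a,b in [("new","blue",(151,165),(268,134)),("g1","green",(198,234),(233,161)),("g2","green",(467,178),(457,270)),("brej","blue",(426,131),(460,224)),("grej","green",(201,125),(317,139))]:
    for im,p,r in((T,a,14),(S,b,17)):
        q,A,w=blob(im,c,p,.058,r);print(n,np.round(q,1),A,w.round(4))
for p,im in(((280,146),T),((342,163),S)):
    q,A,w=blob(im,"blue",p,.065,10 if im is T else 11);print("used",np.round(q,1),A,w.round(4))
m=mask(T,"green");w=np.zeros_like(m);w[130:200,298:342]=255
k=np.vstack(cv2.findContours(m&w,0,2)[0])
P=ray(T,k.reshape(-1,2),.029)[:,:2]*1000
print("green rack",cv2.minAreaRect(np.float32(P)))
m=mask(T,"blue");w=np.zeros_like(m);w[130:200,258:301]=255
P=ray(T,np.vstack(cv2.findContours(m&w,0,2)[0]).reshape(-1,2),.029)[:,:2]*1000
print("blue rack",cv2.minAreaRect(np.float32(P)))
# yellow front wall
h=cv2.cvtColor(T["color"],cv2.COLOR_RGB2HSV);y=cv2.inRange(h,(22,150,80),(34,255,255));y[:185]=0;y[205:]=0;y[:,:250]=0;y[:,350:]=0
py=np.argwhere(y)[:,::-1];P=ray(T,py,.022)[:,:2];print("yellow",len(P),cv2.fitLine(np.float32(P),2,0,.01,.01).ravel(),P.min(0),P.max(0))
cv2.imwrite("pics/crop1.png",cv2.resize(T["color"][110:250,130:490,::-1],None,fx=2.2,fy=2.2,interpolation=2))
```

```text
new [150.8 164.9] 238.5 [0.5303 0.3888 0.058 ]
new [262.8 129.1] 248.5 [0.5328 0.4283 0.058 ]
g1 [196.6 233.4] 237.5 [0.3697 0.2718 0.058 ]
g1 [231.7 157.1] 70.5 [0.3749 0.2906 0.058 ]
g2 [466.8 177.5] 243.5 [ 0.5049 -0.3624  0.058 ]
g2 [457.4 269.6] 431.5 [ 0.5039 -0.3614  0.058 ]
brej [425.  131.1] 225.0 [ 0.6194 -0.266   0.058 ]
brej [462.1 221.5] 217.5 [ 0.6248 -0.2627  0.058 ]
grej [199.4 124. ] 219.0 [0.6318 0.2789 0.058 ]
grej [316.5 134.3] 50.0 [0.6407 0.2971 0.058 ]
used [279.4 144.9] 258.5 [0.5788 0.0854 0.065 ]
used [341.9 162.6] 158.5 [0.5805 0.0841 0.065 ]
green rack ((540.7125854492188, -4.7030181884765625), (69.72225952148438, 135.28982543945312), 87.06419372558594)
blue rack ((546.1932983398438, 84.89945220947266), (71.59186553955078, 138.5393829345703), 87.22960662841797)
yellow 142 [0.04733565 0.998879   0.47129247 0.0427851 ] [ 0.46655086 -0.03874107] [0.47588323 0.12637782]
```

View pics/crop1.png

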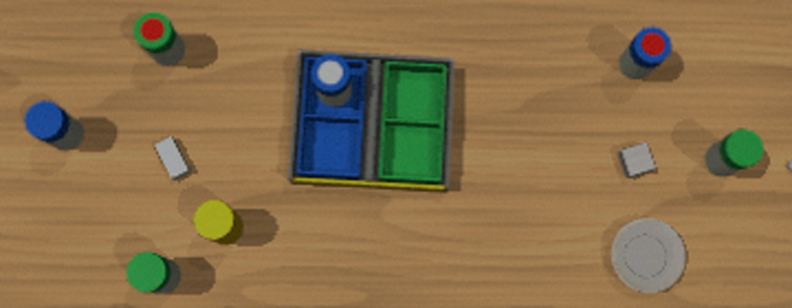

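The crop confirms it: plain blue at crop (47,122), plain greens at (148,272) and (742,149), white disc in the left rack's back place at (330,73), and both reject discs red. The rack measures 70x135 mm, which matches 68x133, and the caddy yaw is about -2.8°. The used jar comes out at rack x≈+34 mm, as expected. Next I'll work out the tool deltas.

Add to h.py:
```python
from scipy.spatial.transform import Rotation as Ro
yaw=np.radians(-2.8); cx,sy=np.cos(yaw),np.sin(yaw)
RT=np.array([[-cx,-sy,0],[-sy,cx,0],[0,0,-1.]])  # tool aligned with the rack, pointing down
X=np.array([cx,sy,0]);Y=np.array([-sy,cx,0])
G=np.array([.5407,-.0047,0]);B=G+.09*Y
P={"used":[.579,.085,0],"bf":B-.0325*X,"bb":B+.0325*X,"gf":G-.0325*X,"gb":G+.0325*X,
 "new":[.5303,.3888,0],"g1":[.3697,.2718,0],"g2":[.5046,-.362,0]}
def go(n,z):
    s=bot.read_state();t=np.array(P[n],float);t[2]=z;R=np.array(s["tcp_rot"])
    print(n,"d",(R.T@(t-s["position"])).round(4),"rot",Ro.from_matrix(R.T@RT).as_rotvec(True).round(2),"t",s["time_s"],"pos",np.round(s["position"],4))
```

```bash
python3 -c "
from h import *
go('used',.15)"
```

```text
used d [-0.5147 -0.3456  0.041 ] rot [ -0.07  -0.03 -17.3 ] t 0.2 pos [0.2145 0.5865 0.1906]
```

Careful with the scale: shifts go in shares of 0.75 m and turns go in shares of 90 degrees. That gives: -0.5147 m / 0.75 = -0.6863, -0.3456 m / 0.75 = -0.4608, -17.3 degrees / 90 = -0.1922.

Emit:
jog_arm(
  ticks={"tx":[-0.6863,-0.6863,-0.6863,-0.6863,-0.6863,-0.6863,-0.6863,-0.6863,-0.6863,-0.6863,-0.6863,-0.6863,-0.6863,-0.6863,-0.6863,-0.6863,-0.6863,-0.6863],"ty":[-0.4608,-0.4608,-0.4608,-0.4608,-0.4608,-0.4608,-0.4608,-0.4608,-0.4608,-0.4608,-0.4608,-0.4608,-0.4608,-0.4608,-0.4608,-0.4608,-0.4608,-0.4608],"tz":[0.0267,0.0267,0.0267,0.0267,0.0267,0.0267,0.0267,0.0267,0.0267,0.0267,0.0267,0.0267,0.0267,0.0267,0.0533,0.0533,0.0533,0.0533],"wx":[0,0,0,0,0,0,0,0,0,0,0,0,0,0,0,0,0,0],"wy":[0,0,0,0,0,0,0,0,0,0,0,0,0,0,0,0,0,0],"wz":[-0.1922,-0.1922,-0.1922,-0.1922,-0.1922,-0.1922,-0.1922,-0.1922,-0.1922,-0.1922,-0.1922,-0.1922,-0.1922,-0.1922,-0.1922,-0.1922,-0.1922,-0.1922],"finger_gap":[1,1,1,1,1,1,1,1,1,1,1,1,1,1,1,1,1,1]},
)

```text
time_s: 2.0
position: [0.5793, 0.0863, 0.1519]
tcp_rot: [[-0.999, 0.048, 0.001], [0.048, 0.999, 0.0], [-0.001, 0.0, -1.0]]
force: [-0.2, -0.4, -0.4]
opening: 0.997
grasp_force: 0.0
```

```bash
python3 -c "
from h import *
go('used',.044)"
```

```text
used d [ 0.0003 -0.0013  0.1079] rot [0.01 0.04 0.07] t 2.0 pos [0.5793 0.0863 0.1519]
```

In the tool's units: 0.108 m / 0.75 = 0.144, 0.09 m / 0.75 = 0.12.

Emit:
jog_arm(
  ticks={"tx":[0,0,0,0,0,0,0,0,0,0,0,0],"ty":[-0.0013,-0.0013,-0.0013,-0.0013,-0.0013,-0.0013,-0.0013,-0.0013,-0.0013,-0.0013,-0.0013,-0.0013],"tz":[0.0533,0.0933,0.12,0.144,0.144,0.144,0.144,0.144,0.144,0.144,0.144,0.144],"wx":[0,0,0,0,0,0,0,0,0,0,0,0],"wy":[0,0,0,0,0,0,0,0,0,0,0,0],"wz":[0,0,0,0,0,0,0,0,0,0,0,0],"finger_gap":[1,1,1,1,1,1,0,0,0,0,0,0]},
)

```text
time_s: 3.2
position: [0.5793, 0.0845, 0.0434]
tcp_rot: [[-0.999, 0.049, 0.0], [0.049, 0.999, 0.0], [-0.0, 0.0, -1.0]]
force: [-0.2, -0.2, 0.0]
opening: 0.542
grasp_force: 0.0
```

```bash
python3 -c "
from h import *
go('bf',.124);c=capture('side');cv2.imwrite('pics/s1.png',c['color'][80:280,200:480,::-1])"
```

```text
bf d [ 0.0667 -0.001  -0.0806] rot [ 0.    0.01 -0.  ] t 3.2 pos [0.5793 0.0845 0.0434]
```

View pics/s1.png

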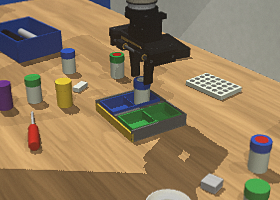

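The crop shows the fingers either side of the used jar's lid at (142,85), still closing (47 mm). I'll close fully before lifting.

Emit:
jog_arm(
  ticks={"tx":[0,0,0,0,0],"ty":[0,0,0,0,0],"tz":[0,0,0,0,0],"wx":[0,0,0,0,0],"wy":[0,0,0,0,0],"wz":[0,0,0,0,0],"finger_gap":[0,0,0,0,0]},
)

```text
time_s: 3.75
position: [0.584, 0.0807, 0.0485]
tcp_rot: [[-0.999, 0.046, 0.01], [0.046, 0.999, -0.006], [-0.01, -0.006, -1.0]]
force: [-2.3, -10.2, 29.6]
opening: 0.048
grasp_force: 14.5
```

Emit:
jog_arm(
  ticks={"tx":[0,0,0,0,0.0267,0.0667,0.0889,0.0889,0.0889],"ty":[0,0,0,0,0,-0.0013,-0.0013,-0.0013,-0.0013],"tz":[-0.0267,-0.0533,-0.08,-0.08,-0.08,-0.08,-0.08,-0.08,-0.08],"wx":[0,0,0,0,0,0,0,0,0],"wy":[0,0,0,0,0,0,0,0,0],"wz":[0,0,0,0,0,0,0,0,0],"finger_gap":[0,0,0,0,0,0,0,0,0]},
)

```text
time_s: 4.65
position: [0.5134, 0.0867, 0.1029]
tcp_rot: [[-0.999, 0.049, 0.001], [0.049, 0.999, -0.0], [-0.001, 0.0, -1.0]]
force: [0.8, -0.5, 0.4]
opening: 0.005
grasp_force: 0.0
```

```bash
python3 -c "
from h import *
go('bf',.044)"
```

```text
bf d [0.0008 0.     0.0589] rot [0.   0.05 0.  ] t 4.65 pos [0.5134 0.0867 0.1029]
```

The fingers went past the lid and shut, so nothing was gripped. I need to look.

In the tool's units: 0.12 m / 0.75 = 0.16, 0.1 m / 0.75 = 0.1333.

Emit:
jog_arm(
  ticks={"tx":[0,0.0667,0.1333,0.16,0.16,0.16],"ty":[0,0,0,0,0,0],"tz":[-0.0533,-0.0533,-0.0533,-0.0533,-0.0533,-0.0533],"wx":[0,0,0,0,0,0],"wy":[0,0,0,0,0,0],"wz":[0,0,0,0,0,0],"finger_gap":[1,1,1,1,1,1]},
)

```text
time_s: 5.25
position: [0.3955, 0.0924, 0.1437]
tcp_rot: [[-0.999, 0.049, 0.004], [0.049, 0.999, -0.0], [-0.004, -0.0, -1.0]]
force: [0.5, 0.9, -0.2]
opening: 0.462
grasp_force: 0.0
```

```bash
python3 -c "
from h import *
c=capture('side');S=capture('top')
a=cv2.resize(c['color'][130:230,280:400,::-1],None,fx=3.3,fy=3.3);b=cv2.resize(S['color'][110:210,240:360,::-1],None,fx=3.3,fy=3.3)
cv2.imwrite('pics/s2.png',np.hstack([a,b]))"
```

```text
(no output)
```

View pics/s2.png

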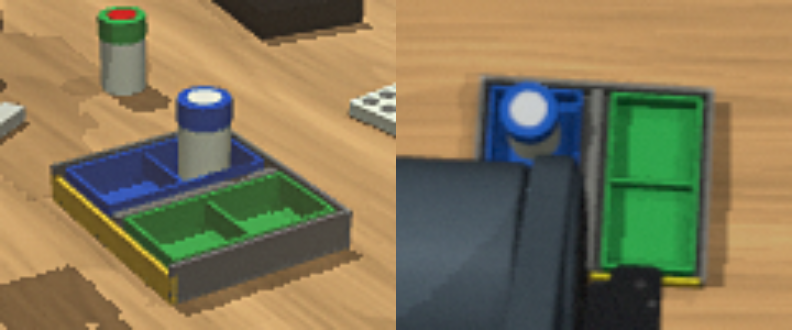

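The jar is still upright in the back place, with its white disc at top-crop (530,110). The blue-on-blue mask was biased by my seed, so I'll re-measure from the white disc at z=0.075 in both views.

Add to h.py:
```python
def disc(c,px,z=.075,r=9):
    h=cv2.cvtColor(c["color"],cv2.COLOR_RGB2HSV);m=cv2.inRange(h,(0,0,150),(180,70,255));w=np.zeros_like(m);cv2.circle(w,px,r,255,-1)
    n,l,s,ce=cv2.connectedComponentsWithStats(m&w);i=1+np.argmax(s[1:,4]);return ce[i].round(1),s[i,4],ray(c,ce[i],z)[0].round(4)
```

Run:
```python
from h import *
T=cv2.imread("pics/top0.png");t=capture("top");s=capture("side")
print(disc(t,(280,143)),disc(s,(342,159)))
t0=dict(t,color=T[:,:,::-1].copy());print("start",disc(t0,(280,143)),disc(dict(s,color=cv2.imread("pics/side0.png")[:,:,::-1].copy()),(342,159)))
for n,c,a,b in [("new","blue",(151,165),(268,134)),("g1","green",(198,234),(233,161)),("g2","green",(467,178),(457,270))]:
    for im,p in((t0,a),(s,b)):
        m=mask(im,c);x,y=p;k=m[y-12:y+13,x-12:x+13];M=np.argwhere(k);print(n,len(M),M.min(0)+[y-12,x-12],M.max(0)+[y-12,x-12])
```

```text
(array([279.7, 142.5]), np.int32(90), array([0.5815, 0.0839, 0.075 ])) (array([341.3, 158.9]), np.int32(36), array([0.5794, 0.0847, 0.075 ]))
start (array([279.7, 142.5]), np.int32(90), array([0.5815, 0.0839, 0.075 ])) (array([341.4, 158.9]), np.int32(37), array([0.5797, 0.0849, 0.075 ]))
new 242 [156 142] [173 160]
new 79 [122 256] [138 270]
g1 256 [225 188] [242 205]
g1 134 [154 225] [166 240]
g2 256 [169 458] [186 476]
g2 339 [259 445] [281 469]
```

Odd: the position was right (0.580, 0.0845) and the jar never moved. I'll enlarge the frame taken at the grasp.

```bash
python3 -c "
import cv2
a=cv2.imread('pics/s1.png')[20:150,80:210];cv2.imwrite('pics/s1b.png',cv2.resize(a,None,fx=4.5,fy=4.5,interpolation=2))"
```

```text
(no output)
```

View pics/s1b.png

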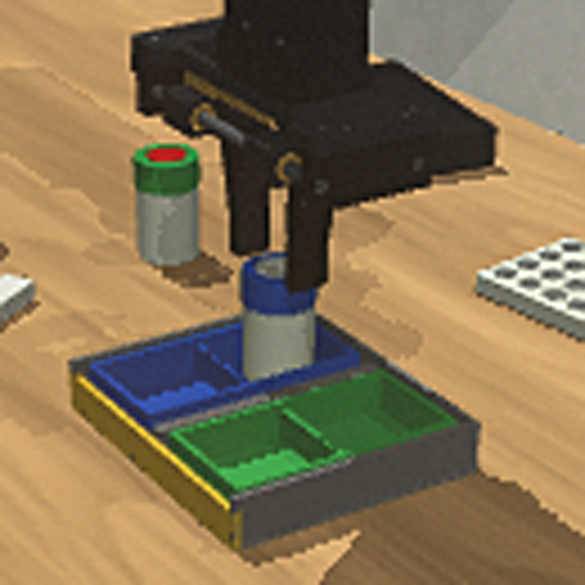

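Run:
```python
from h import *
s=capture("side")
def pr(p):
    q=s["view"][:3,:3]@p+s["view"][:3,3];q=q*[1,-1,-1]
    return cv2.projectPoints(q.reshape(1,1,3),np.zeros(3),np.zeros(3),s["K"],np.array(s["D"]))[0].ravel().round(1)
c=np.array([.5793,.0845,.0434])
for sg in(-1,1):
  for w in (.0235,.0385): print(sg,w,pr(c+sg*w*Y))
print("lid top centre",pr(np.array([.58,.0845,.075])),"tcp",pr(c))
for sg,p in((-1,(347.8,164.4)),(1,(335.1,155.6))):
  for z in(.0434,.055,.065): print(sg,z,ray(s,p,z).round(4))
T=capture("top");st=bot.read_state();print(st["position"],st["opening"])
```

```text
-1 0.0235 [346.5 174.1]
-1 0.0385 [349.8 176.4]
1 0.0235 [336.4 167.1]
1 0.0385 [333.3 165. ]
lid top centre [341.6 158.9] tcp [341.4 170.5]
-1 0.0434 [[0.6133 0.1045 0.0434]]
-1 0.055 [[0.5989 0.0844 0.055 ]]
-1 0.065 [[0.5864 0.0672 0.065 ]]
1 0.0434 [[0.6179 0.1688 0.0434]]
1 0.055 [[0.6033 0.1472 0.055 ]]
1 0.065 [[0.5907 0.1287 0.065 ]]
[0.39404475 0.0924668  0.1431428 ] 0.7397404121992903
```

The finger columns match, but the tips image about 10 px too high. That puts them near z≈0.066, not 0.043, so they only caught the lid's top edge. I'll check the tip height with the gripper open and shut in free space.

In the tool's units: 0.06 m / 0.75 = 0.08.

Emit:
jog_arm(
  ticks={"tx":[0,0,0,0,0,0],"ty":[0,0,0,0,0,0],"tz":[0.08,0.08,0.08,0.08,0.08,0.08],"wx":[0,0,0,0,0,0],"wy":[0,0,0,0,0,0],"wz":[0,0,0,0,0,0],"finger_gap":[1,1,1,1,1,1]},
)

```text
time_s: 6.15
position: [0.3937, 0.0926, 0.0842]
tcp_rot: [[-0.999, 0.049, 0.003], [0.049, 0.999, -0.0], [-0.003, -0.0, -1.0]]
force: [0.2, 0.0, 0.1]
opening: 0.998
grasp_force: 0.0
```

Run:
```python
from h import *
s=capture("side");st=bot.read_state();print(st["position"],st["opening"])
np.save("a.npy",s["color"])
```

```text
[0.39357941 0.09262221 0.08415906] 0.995482863880382
```

Emit:
jog_arm(
  ticks={"tx":[0,0,0,0,0,0,0,0,0,0,0,0],"ty":[0,0,0,0,0,0,0,0,0,0,0,0],"tz":[0,0,0,0,0,0,0,0,0,0,0,0],"wx":[0,0,0,0,0,0,0,0,0,0,0,0],"wy":[0,0,0,0,0,0,0,0,0,0,0,0],"wz":[0,0,0,0,0,0,0,0,0,0,0,0],"finger_gap":[0,0,0,0,0,0,0,0,0,0,0,0]},
)

```text
time_s: 7.4
position: [0.3927, 0.0926, 0.0832]
tcp_rot: [[-0.999, 0.049, -0.0], [0.049, 0.999, -0.0], [0.0, -0.0, -1.0]]
force: [0.1, -0.0, -0.4]
opening: 0.027
grasp_force: 0.0
```

Run:
```python
from h import *
s=capture("side");st=bot.read_state();c=np.array(st["position"]);print(c,st["opening"])
def pr(p):
    q=s["view"][:3,:3]@p+s["view"][:3,3];q=q*[1,-1,-1]
    return cv2.projectPoints(q.reshape(1,1,3),np.zeros(3),np.zeros(3),s["K"],np.array(s["D"]))[0].ravel().round(1)
u,v=pr(c).astype(int);print(u,v,"20 up",pr(c+[0,0,.02]),[pr(c+k*Y) for k in(-.0435,.0435)])
im=[]
for k in(np.load("a.npy"),s["color"].copy()):
    k=k.copy();k[v,u-40:u-25]=[255,0,255];k[v,u+25:u+40]=[255,0,255];im.append(cv2.resize(k[v-50:v+30,u-40:u+40,::-1],None,fx=4.8,fy=4.8))
cv2.imwrite("pics/tip.png",np.hstack(im))
```

```text
[0.3927257  0.09263001 0.08323913] 0.021670777325367322
271 174 20 up [271.2 166.2] [array([280.1, 181.6]), array([264.2, 167.2])]
```

View pics/tip.png

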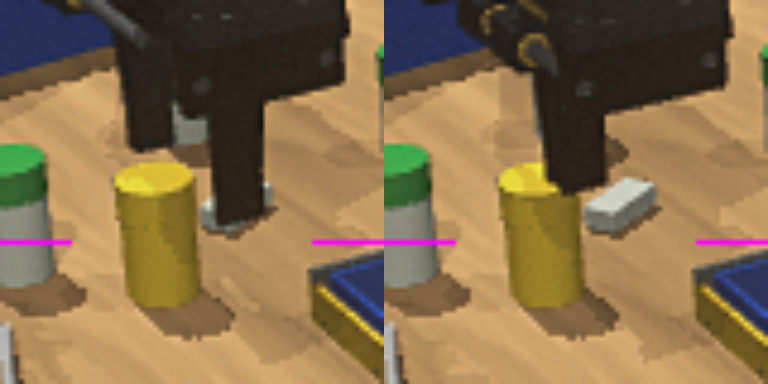

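With the gripper shut, the tip images about 10 px (~26 mm) above where the reported TCP projects (v=174), in the correct column. I'll confirm the height offset by gently touching bare table here; the arm is compliant.

In the tool's units: 0.075 m / 0.75 = 0.1, 0.07 m / 0.75 = 0.0933.

Emit:
jog_arm(
  ticks={"tx":[0,0,0,0,0,0],"ty":[0,0,0,0,0,0],"tz":[0.0533,0.08,0.0933,0.1,0.1,0.1],"wx":[0,0,0,0,0,0],"wy":[0,0,0,0,0,0],"wz":[0,0,0,0,0,0],"finger_gap":[0,0,0,0,0,0]},
)

```text
time_s: 8.05
position: [0.3931, 0.0926, 0.0086]
tcp_rot: [[-0.999, 0.049, 0.001], [0.049, 0.999, -0.0], [-0.001, -0.0, -1.0]]
force: [0.1, 0.2, -0.5]
opening: 0.006
grasp_force: 0.0
```

Emit:
jog_arm(
  ticks={"tx":[0,0,0,0,0],"ty":[0,0,0,0,0],"tz":[0.0053,0.0107,0.0133,0.0133,0.0133],"wx":[0,0,0,0,0],"wy":[0,0,0,0,0],"wz":[0,0,0,0,0],"finger_gap":[0,0,0,0,0]},
)

```text
time_s: 8.55
position: [0.3927, 0.0926, -0.0018]
tcp_rot: [[-0.999, 0.049, -0.0], [0.049, 0.999, 0.0], [0.0, -0.0, -1.0]]
force: [-0.4, -0.2, -0.1]
opening: 0.005
grasp_force: 0.0
```

Reported z is -0.002 and there's still no contact, so the offset is real. I'll continue down gently.

In the tool's units: 0.016 m / 0.75 = 0.0213, 0.012 m / 0.75 = 0.016.

Emit:
jog_arm(
  ticks={"tx":[0,0,0,0,0,0],"ty":[0,0,0,0,0,0],"tz":[0.0053,0.0107,0.016,0.0213,0.0213,0.0213],"wx":[0,0,0,0,0,0],"wy":[0,0,0,0,0,0],"wz":[0,0,0,0,0,0],"finger_gap":[0,0,0,0,0,0]},
)

```text
time_s: 9.15
position: [0.3926, 0.0926, -0.018]
tcp_rot: [[-0.999, 0.049, -0.001], [0.049, 0.999, 0.0], [0.001, -0.0, -1.0]]
force: [0.3, -0.6, 0.8]
opening: 0.006
grasp_force: 0.0
```

Emit:
jog_arm(
  ticks={"tx":[0,0,0,0],"ty":[0,0,0,0],"tz":[0.0027,0.0053,0.0053,0.0053],"wx":[0,0,0,0],"wy":[0,0,0,0],"wz":[0,0,0,0],"finger_gap":[0,0,0,0]},
)

```text
time_s: 9.55
position: [0.3927, 0.0926, -0.0218]
tcp_rot: [[-0.999, 0.049, -0.0], [0.049, 0.999, -0.0], [0.0, -0.0, -1.0]]
force: [-0.3, -0.3, -0.6]
opening: 0.004
grasp_force: 0.0
```

Emit:
jog_arm(
  ticks={"tx":[0,0,0,0],"ty":[0,0,0,0],"tz":[0.0027,0.0053,0.0053,0.0053],"wx":[0,0,0,0],"wy":[0,0,0,0],"wz":[0,0,0,0],"finger_gap":[0,0,0,0]},
)

```text
time_s: 9.95
position: [0.3927, 0.0926, -0.0258]
tcp_rot: [[-0.999, 0.049, -0.0], [0.049, 0.999, 0.0], [0.0, -0.0, -1.0]]
force: [-0.2, 0.1, 0.2]
opening: 0.004
grasp_force: 0.0
```

In the tool's units: 0.003 m / 0.75 = 0.004, 0.002 m / 0.75 = 0.0027.

Emit:
jog_arm(
  ticks={"tx":[0,0,0],"ty":[0,0,0],"tz":[0.0027,0.004,0.004],"wx":[0,0,0],"wy":[0,0,0],"wz":[0,0,0],"finger_gap":[0,0,0]},
)

```text
time_s: 10.25
position: [0.3927, 0.0926, -0.0289]
tcp_rot: [[-0.999, 0.049, -0.0], [0.049, 0.999, 0.0], [0.0, -0.0, -1.0]]
force: [0.4, -0.8, -0.5]
opening: 0.005
grasp_force: 0.0
```

Emit:
jog_arm(
  ticks={"tx":[0,0,0],"ty":[0,0,0],"tz":[0.0027,0.004,0.004],"wx":[0,0,0],"wy":[0,0,0],"wz":[0,0,0],"finger_gap":[0,0,0]},
)

```text
time_s: 10.55
position: [0.3928, 0.0926, -0.0309]
tcp_rot: [[-0.999, 0.049, 0.001], [0.049, 0.999, -0.0], [-0.001, -0.0, -1.0]]
force: [0.1, -0.4, 11.5]
opening: 0.004
grasp_force: 5.9
```

Run:
```python
from h import *
for n in("side","top"):
    c=capture(n); cv2.imwrite(f"pics/t_{n}.png",c["color"][:,:,::-1])
a=cv2.imread("pics/t_side.png")[130:210,230:320];b=cv2.imread("pics/t_top.png")[160:240,240:330]
cv2.imwrite("pics/t.png",cv2.resize(np.hstack([a,b]),None,fx=4.4,fy=4.4))
```

```text
(no output)
```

View pics/t.png

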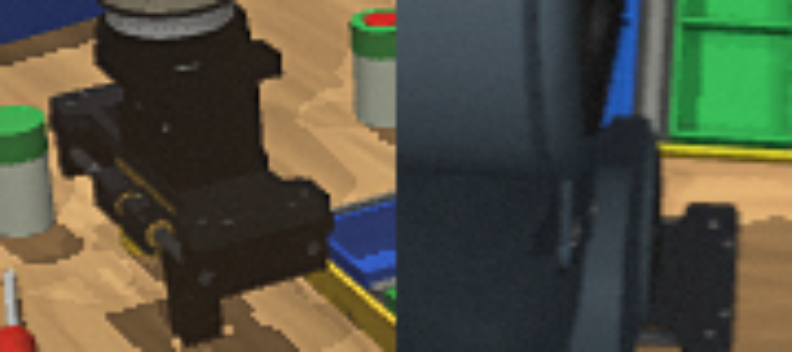

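The side crop shows the closed tip touching bare table at about full-frame (274,207). Contact came at reported z≈-0.030, so true tip z = reported + 0.030. I'll check that this leaves xy consistent.

Run:
```python
from h import *
s=capture("side")
print(ray(s,[(274.3,207.3)],0.0))
p=np.array([.3928,.0926,0]);q=(s["view"][:3,:3]@p+s["view"][:3,3])*[1,-1,-1]
print(cv2.projectPoints(q.reshape(1,1,3),np.zeros(3),np.zeros(3),s["K"],np.array(s["D"]))[0])
```

```text
[[0.38921563 0.08686    0.        ]]
[[[274.5220592  205.84259358]]]
```

Emit:
jog_arm(
  ticks={"tx":[0,0,0,0,0],"ty":[0,0,0,0,0],"tz":[-0.0667,-0.1333,-0.2,-0.2,-0.2],"wx":[0,0,0,0,0],"wy":[0,0,0,0,0],"wz":[0,0,0,0,0],"finger_gap":[1,1,1,1,1]},
)

```text
time_s: 11.2
position: [0.3934, 0.0926, 0.1194]
tcp_rot: [[-0.999, 0.049, 0.004], [0.049, 0.999, -0.0], [-0.004, -0.0, -1.0]]
force: [-1.1, -1.0, -0.5]
opening: 0.376
grasp_force: 0.0
```

```bash
python3 -c "
from h import *
go('used',.014)"
```

```text
used d [-0.1853  0.0014  0.1061] rot [-0.    0.21  0.  ] t 11.2 pos [0.3934 0.0926 0.1194]
```

xy is consistent (within a tip width), so only z is offset. Grasp the used jar at reported z=0.014.

Emit:
jog_arm(
  ticks={"tx":[-0.0667,-0.1333,-0.2,-0.248,-0.248,-0.248,-0.248,-0.248,-0.248,-0.248,-0.248,-0.248,-0.248],"ty":[0.0013,0.0013,0.0013,0.0013,0.0013,0.0013,0.0013,0.0013,0.0013,0.0013,0.0013,0.0013,0.0013],"tz":[0,0,0,0,0,0,0,0.0533,0.0933,0.12,0.1413,0.1413,0.1413],"wx":[0,0,0,0,0,0,0,0,0,0,0,0,0],"wy":[0,0,0,0,0,0,0,0,0,0,0,0,0],"wz":[0,0,0,0,0,0,0,0,0,0,0,0,0],"finger_gap":[1,1,1,1,1,1,1,1,1,1,1,1,1]},
)

```text
time_s: 12.5
position: [0.5772, 0.0847, 0.0122]
tcp_rot: [[-0.999, 0.049, -0.002], [0.049, 0.999, 0.0], [0.002, -0.0, -1.0]]
force: [0.4, -0.3, 0.9]
opening: 1.007
grasp_force: 0.0
```

Emit:
jog_arm(
  ticks={"tx":[0,0,0,0,0,0,0,0,0,0],"ty":[0,0,0,0,0,0,0,0,0,0],"tz":[0,0,0,0,0,0,0,0,0,0],"wx":[0,0,0,0,0,0,0,0,0,0],"wy":[0,0,0,0,0,0,0,0,0,0],"wz":[0,0,0,0,0,0,0,0,0,0],"finger_gap":[0,0,0,0,0,0,0,0,0,0]},
)

```text
time_s: 13.5
position: [0.5786, 0.0845, 0.0123]
tcp_rot: [[-0.999, 0.049, 0.0], [0.049, 0.999, -0.0], [-0.0, -0.0, -1.0]]
force: [-0.4, -0.4, 1.1]
opening: 0.473
grasp_force: 30.0
```

```bash
python3 -c "
from h import *
go('bf',.014)"
```

```text
bf d [ 0.066  -0.0009 -0.0017] rot [-0.  0.  0.] t 13.5 pos [0.5786 0.0845 0.0123]
```

Gripped (41 mm, 30 N). Next: lift over the cross wall, move forward, lower.

In the tool's units: 0.067 m / 0.75 = 0.0893, -0.05 m / 0.75 = -0.0667.

Emit:
jog_arm(
  ticks={"tx":[0,0,0,0,0.04,0.0733,0.0893,0.0893,0.0893,0.0893,0.0893,0.0893,0.0893,0.0893,0.0893],"ty":[0,0,0,0,0,-0.0013,-0.0013,-0.0013,-0.0013,-0.0013,-0.0013,-0.0013,-0.0013,-0.0013,-0.0013],"tz":[-0.0267,-0.0533,-0.0667,-0.0667,-0.0667,-0.0667,-0.0667,-0.0667,-0.0667,-0.04,-0.02,-0.0067,-0.0013,0,0],"wx":[0,0,0,0,0,0,0,0,0,0,0,0,0,0,0],"wy":[0,0,0,0,0,0,0,0,0,0,0,0,0,0,0],"wz":[0,0,0,0,0,0,0,0,0,0,0,0,0,0,0],"finger_gap":[0,0,0,0,0,0,0,0,0,0,0,0,0,0,0]},
)

```text
time_s: 15.0
position: [0.5125, 0.0867, 0.0125]
tcp_rot: [[-0.999, 0.049, 0.001], [0.049, 0.999, -0.0], [-0.001, -0.0, -1.0]]
force: [0.3, -0.4, -0.5]
opening: 0.476
grasp_force: 30.0
```

Emit:
jog_arm(
  ticks={"tx":[0,0,0,0,0,0,0,0,0,0,0,0,0,0],"ty":[0,0,0,0,0,0,0,0,0,0,0,0,0,0],"tz":[0,0,0,0,0,0,0,0,0,0,-0.0667,-0.1333,-0.16,-0.16],"wx":[0,0,0,0,0,0,0,0,0,0,0,0,0,0],"wy":[0,0,0,0,0,0,0,0,0,0,0,0,0,0],"wz":[0,0,0,0,0,0,0,0,0,0,0,0,0,0],"finger_gap":[1,1,1,1,1,1,1,1,1,1,1,1,1,1]},
)

```text
time_s: 16.4
position: [0.5143, 0.0868, 0.1356]
tcp_rot: [[-0.999, 0.049, 0.008], [0.049, 0.999, -0.0], [-0.008, -0.0, -1.0]]
force: [0.6, -0.9, 0.1]
opening: 1.001
grasp_force: 0.0
```

```bash
python3 -c "
from h import *
s=capture('side');print(ray(s,disc(s,(326,167),r=12)[0],.075));
cv2.imwrite('pics/s3.png',cv2.resize(s['color'][120:240,260:420,::-1],None,fx=4,fy=4))
go('new',.13)"
```

```text
[[0.51489299 0.08610034 0.075     ]]
new d [-0.0029  0.3025  0.0037] rot [0.   0.21 0.01] t 16.45 pos [0.5126 0.0868 0.1337]
```

View pics/s3.png

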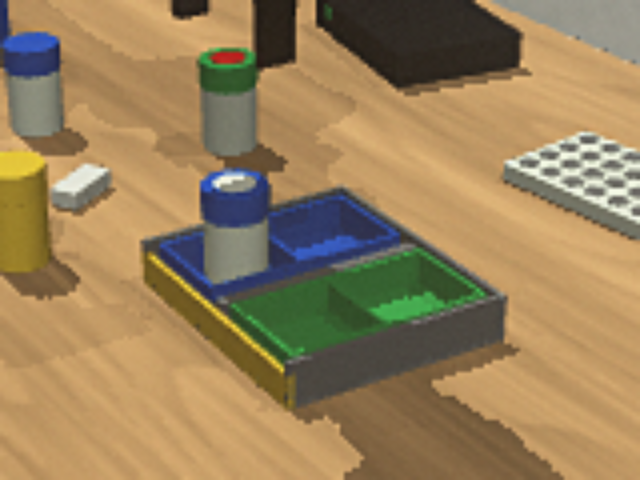

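The used jar stands upright in the front place: lid at crop (235,195), measured (0.515, 0.086) against a target of (0.513, 0.087). Now the new blue jar.

In the tool's units: 0.301 m / 0.75 = 0.4013, -0.015 m / 0.75 = -0.02.

Emit:
jog_arm(
  ticks={"tx":[-0.02,-0.02,-0.02,-0.02,-0.02,-0.02,-0.02,-0.02,-0.02],"ty":[0.4013,0.4013,0.4013,0.4013,0.4013,0.4013,0.4013,0.4013,0.4013],"tz":[0,0,0,0,0,0,0,0,0],"wx":[0,0,0,0,0,0,0,0,0],"wy":[0,0,0,0,0,0,0,0,0],"wz":[0,0,0,0,0,0,0,0,0],"finger_gap":[1,1,1,1,1,1,1,1,1]},
)

```text
time_s: 17.35
position: [0.5401, 0.3851, 0.1305]
tcp_rot: [[-0.999, 0.049, -0.003], [0.049, 0.999, -0.002], [0.003, -0.002, -1.0]]
force: [0.2, 0.2, -0.0]
opening: 0.998
grasp_force: 0.0
```

```bash
python3 -c "
from h import *
go('new',.007)"
```

```text
new d [0.0095 0.0036 0.1235] rot [-0.14 -0.19 -0.03] t 17.35 pos [0.5401 0.3851 0.1305]
```

Emit:
jog_arm(
  ticks={"tx":[0.014,0.014,0.014,0.014,0.014,0.014,0.014,0.014,0.014,0.014,0.014,0.014,0.014,0.014,0.014,0.014,0.014,0.014],"ty":[0.0027,0.0027,0.0027,0.0027,0.0027,0.0027,0.0027,0.0027,0.0027,0.0027,0.0027,0.0027,0.0027,0.0027,0.0027,0.0027,0.0027,0.0027],"tz":[0,0,0.0533,0.1067,0.1467,0.1647,0.1647,0.1647,0.1647,0.1647,0.1647,0.1647,0.1647,0.1647,0.1647,0.1647,0.1647,0.1647],"wx":[0,0,0,0,0,0,0,0,0,0,0,0,0,0,0,0,0,0],"wy":[0,0,0,0,0,0,0,0,0,0,0,0,0,0,0,0,0,0],"wz":[0,0,0,0,0,0,0,0,0,0,0,0,0,0,0,0,0,0],"finger_gap":[1,1,1,1,1,1,1,1,0,0,0,0,0,0,0,0,0,0]},
)

```text
time_s: 19.15
position: [0.5309, 0.3891, 0.0087]
tcp_rot: [[-0.999, 0.049, -0.0], [0.049, 0.999, -0.0], [0.0, -0.0, -1.0]]
force: [0.0, -0.1, 0.5]
opening: 0.467
grasp_force: 30.0
```

Emit:
jog_arm(
  ticks={"tx":[0,0,0,0,0,0],"ty":[0,0,0,0,0,0],"tz":[-0.04,-0.0933,-0.1467,-0.1733,-0.1733,-0.1733],"wx":[0,0,0,0,0,0],"wy":[0,0,0,0,0,0],"wz":[0,0,0,0,0,0],"finger_gap":[0,0,0,0,0,0]},
)

```text
time_s: 19.75
position: [0.5302, 0.3889, 0.138]
tcp_rot: [[-0.999, 0.049, -0.001], [0.049, 0.999, -0.0], [0.001, -0.001, -1.0]]
force: [-0.3, 0.4, -2.4]
opening: 0.475
grasp_force: 30.0
```

```bash
python3 -c "
from h import *
go('bb',.137)"
```

```text
bb d [-0.0622 -0.3027  0.0011] rot [-0.03 -0.06  0.  ] t 19.75 pos [0.5302 0.3889 0.138 ]
```

In the tool's units: -0.3027 m / 0.75 = -0.4036, -0.0622 m / 0.75 = -0.0829.

Emit:
jog_arm(
  ticks={"tx":[-0.0829,-0.0829,-0.0829,-0.0829,-0.0829,-0.0829,-0.0829,-0.0829,-0.0829,-0.0829],"ty":[-0.4036,-0.4036,-0.4036,-0.4036,-0.4036,-0.4036,-0.4036,-0.4036,-0.4036,-0.4036],"tz":[0,0,0,0,0,0,0,0,0,0],"wx":[0,0,0,0,0,0,0,0,0,0],"wy":[0,0,0,0,0,0,0,0,0,0],"wz":[0,0,0,0,0,0,0,0,0,0],"finger_gap":[0,0,0,0,0,0,0,0,0,0]},
)

```text
time_s: 20.75
position: [0.5772, 0.0857, 0.1379]
tcp_rot: [[-0.999, 0.047, -0.002], [0.047, 0.999, 0.001], [0.002, 0.001, -1.0]]
force: [-0.4, 0.7, -1.3]
opening: 0.474
grasp_force: 30.0
```

```bash
python3 -c "
from h import *
go('bb',.016);s=capture('side');cv2.imwrite('pics/s4.png',cv2.resize(s['color'][80:240,260:420,::-1],None,fx=3.5,fy=3.5))"
```

```text
bb d [-0.0007 -0.0021  0.1219] rot [ 0.03 -0.12  0.12] t 20.75 pos [0.5772 0.0857 0.1379]
```

View pics/s4.png

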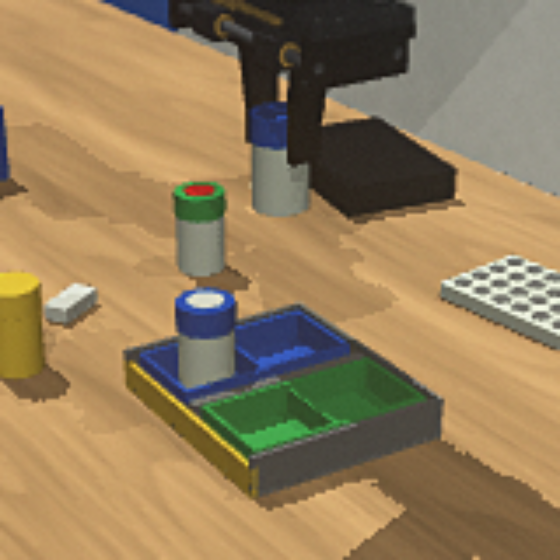

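The new jar hangs upright at crop (280,160) above the back place, about centred in the fingers. Lower and release.

In the tool's units: 0.122 m / 0.75 = 0.1627, 0.118 m / 0.75 = 0.1573.

Emit:
jog_arm(
  ticks={"tx":[-0.0013,-0.0013,-0.0013,-0.0013,-0.0013,-0.0013,-0.0013,-0.0013],"ty":[-0.0013,-0.0013,-0.0013,-0.0013,-0.0013,-0.0013,-0.0013,-0.0013],"tz":[0.0533,0.1,0.1267,0.1467,0.1573,0.1627,0.1627,0.1627],"wx":[0,0,0,0,0,0,0,0],"wy":[0,0,0,0,0,0,0,0],"wz":[0,0,0,0,0,0,0,0],"finger_gap":[0,0,0,0,0,0,0,0]},
)

```text
time_s: 21.6
position: [0.5799, 0.0831, 0.0175]
tcp_rot: [[-0.999, 0.048, 0.002], [0.048, 0.999, -0.0], [-0.002, -0.0, -1.0]]
force: [-0.3, 0.0, -1.5]
opening: 0.472
grasp_force: 30.0
```

Emit:
jog_arm(
  ticks={"tx":[0,0,0,0,0,0,0,0,0,0,0,0,0,0],"ty":[0,0,0,0,0,0,0,0,0,0,0,0,0,0],"tz":[0,0,0,0,0,0,0,0,0,0,-0.0667,-0.1333,-0.16,-0.16],"wx":[0,0,0,0,0,0,0,0,0,0,0,0,0,0],"wy":[0,0,0,0,0,0,0,0,0,0,0,0,0,0],"wz":[0,0,0,0,0,0,0,0,0,0,0,0,0,0],"finger_gap":[1,1,1,1,1,1,1,1,1,1,1,1,1,1]},
)

```text
time_s: 23.0
position: [0.5822, 0.0828, 0.1407]
tcp_rot: [[-0.999, 0.049, 0.009], [0.049, 0.999, -0.0], [-0.009, -0.0, -1.0]]
force: [-0.3, -0.4, -0.5]
opening: 0.998
grasp_force: 0.0
```

```bash
python3 -c "
from h import *
go('g1',.13)"
```

```text
g1 d [0.2215 0.1785 0.0088] rot [-0.    0.49  0.01] t 23.0 pos [0.5822 0.0828 0.1407]
```

Careful with the scale: shifts go in shares of 0.75 m and turns go in shares of 90 degrees. That gives: 0.2195 m / 0.75 = 0.2927, 0.1785 m / 0.75 = 0.238.

Emit:
jog_arm(
  ticks={"tx":[0.2927,0.2927,0.2927,0.2927,0.2927,0.2927,0.2927,0.2927,0.2927],"ty":[0.238,0.238,0.238,0.238,0.238,0.238,0.238,0.238,0.238],"tz":[0.0067,0.0067,0.0067,0.0067,0.0067,0.0067,0.0067,0.0067,0.0067],"wx":[0,0,0,0,0,0,0,0,0],"wy":[0,0,0,0,0,0,0,0,0],"wz":[0,0,0,0,0,0,0,0,0],"finger_gap":[1,1,1,1,1,1,1,1,1]},
)

```text
time_s: 23.9
position: [0.3697, 0.2714, 0.1314]
tcp_rot: [[-0.999, 0.05, 0.0], [0.05, 0.999, -0.0], [-0.0, -0.0, -1.0]]
force: [0.6, -0.9, -0.3]
opening: 0.997
grasp_force: 0.0
```

```bash
python3 -c "
from h import *
go('g1',.007);s=capture('side');t=capture('top')
x,A,w=blob(s,'blue',(342,163),.065,14);print('new lid side',x,A,w)
print('used',disc(s,(326,167),r=12))
cv2.imwrite('pics/s5.png',np.hstack([cv2.resize(s['color'][130:230,280:400,::-1],None,fx=3.3,fy=3.3),cv2.resize(t['color'][110:210,240:360,::-1],None,fx=3.3,fy=3.3)]))"
```

```text
g1 d [0.     0.0004 0.1244] rot [-0.01  0.02 -0.04] t 23.9 pos [0.3697 0.2714 0.1314]
new lid side [341.51425762045227, 162.98328416912486] 169.5 [0.57851487 0.08273808 0.065     ]
used (array([318.8, 165.4]), np.int32(34), array([0.514 , 0.0852, 0.075 ]))
```

View pics/s5.png

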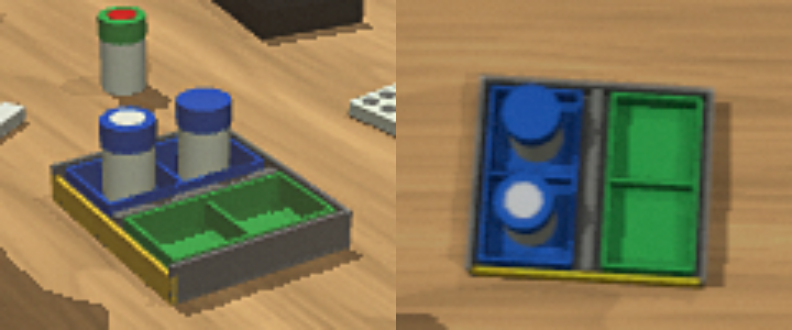

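Both blue jars stand upright in their places: white disc in front at top-crop (523,200), plain lid behind at (530,110). Grasp g1.

In the tool's units: 0.1244 m / 0.75 = 0.1659, 0.11 m / 0.75 = 0.1467.

Emit:
jog_arm(
  ticks={"tx":[0.0007,0.0007,0.0007,0.0007,0.0007,0.0007,0.0007,0.0007,0.0007,0.0007,0.0007,0.0007,0.0007,0.0007,0.0007,0.0007],"ty":[-0.0013,-0.0013,-0.0013,-0.0013,-0.0013,-0.0013,-0.0013,-0.0013,-0.0013,-0.0013,-0.0013,-0.0013,-0.0013,-0.0013,-0.0013,-0.0013],"tz":[0.0533,0.1067,0.1467,0.1659,0.1659,0.1659,0.1659,0.1659,0.1659,0.1659,0.1659,0.1659,0.1659,0.1659,0.1659,0.1659],"wx":[0,0,0,0,0,0,0,0,0,0,0,0,0,0,0,0],"wy":[0,0,0,0,0,0,0,0,0,0,0,0,0,0,0,0],"wz":[0,0,0,0,0,0,0,0,0,0,0,0,0,0,0,0],"finger_gap":[1,1,1,1,1,1,0,0,0,0,0,0,0,0,0,0]},
)

```text
time_s: 25.6
position: [0.3682, 0.2709, 0.0074]
tcp_rot: [[-0.999, 0.049, 0.0], [0.049, 0.999, 0.0], [-0.0, 0.0, -1.0]]
force: [0.3, 0.4, 1.5]
opening: 0.474
grasp_force: 30.0
```

Emit:
jog_arm(
  ticks={"tx":[0,0,0,0,0,0],"ty":[0,0,0,0,0,0],"tz":[-0.04,-0.0933,-0.1467,-0.1733,-0.1733,-0.1733],"wx":[0,0,0,0,0,0],"wy":[0,0,0,0,0,0],"wz":[0,0,0,0,0,0],"finger_gap":[0,0,0,0,0,0]},
)

```text
time_s: 26.2
position: [0.3676, 0.2706, 0.137]
tcp_rot: [[-0.999, 0.049, -0.0], [0.049, 0.999, -0.0], [0.0, -0.0, -1.0]]
force: [0.1, -0.9, -2.6]
opening: 0.472
grasp_force: 30.0
```

```bash
python3 -c "
from h import *
go('gb',.137)"
```

```text
gb d [-0.2188 -0.2665 -0.    ] rot [-0.02 -0.02  0.  ] t 26.2 pos [0.3676 0.2706 0.137 ]
```

In the tool's units: -0.2665 m / 0.75 = -0.3553, -0.2188 m / 0.75 = -0.2917.

Emit:
jog_arm(
  ticks={"tx":[-0.2917,-0.2917,-0.2917,-0.2917,-0.2917,-0.2917,-0.2917,-0.2917,-0.2917,-0.2917,-0.2917,-0.2917],"ty":[-0.3553,-0.3553,-0.3553,-0.3553,-0.3553,-0.3553,-0.3553,-0.3553,-0.3553,-0.3553,-0.3553,-0.3553],"tz":[0,0,0,0,0,0,0,0,0,0,0,0],"wx":[0,0,0,0,0,0,0,0,0,0,0,0],"wy":[0,0,0,0,0,0,0,0,0,0,0,0],"wz":[0,0,0,0,0,0,0,0,0,0,0,0],"finger_gap":[0,0,0,0,0,0,0,0,0,0,0,0]},
)

```text
time_s: 27.4
position: [0.5727, -0.0047, 0.1371]
tcp_rot: [[-0.999, 0.047, -0.001], [0.047, 0.999, 0.0], [0.001, 0.0, -1.0]]
force: [-0.5, 0.5, -1.2]
opening: 0.469
grasp_force: 30.0
```

```bash
python3 -c "
from h import *
go('gb',.0145)"
```

```text
gb d [-0.0007 -0.0016  0.1226] rot [ 0.01 -0.07  0.1 ] t 27.4 pos [ 0.5727 -0.0047  0.1371]
```

In the tool's units: 0.1225 m / 0.75 = 0.1633, 0.118 m / 0.75 = 0.1573.

Emit:
jog_arm(
  ticks={"tx":[0,0,0,0,0,0,0,0],"ty":[0,0,0,0,0,0,0,0],"tz":[0.0533,0.1,0.1267,0.1467,0.1573,0.1633,0.1633,0.1633],"wx":[0,0,0,0,0,0,0,0],"wy":[0,0,0,0,0,0,0,0],"wz":[0,0,0,0,0,0,0,0],"finger_gap":[0,0,0,0,0,0,0,0]},
)

```text
time_s: 28.2
position: [0.5744, -0.006, 0.0157]
tcp_rot: [[-0.999, 0.049, 0.002], [0.049, 0.999, -0.0], [-0.002, -0.0, -1.0]]
force: [-0.0, 0.1, -0.9]
opening: 0.474
grasp_force: 30.0
```

Emit:
jog_arm(
  ticks={"tx":[0,0,0,0,0,0,0,0,0,0,0,0,0,0,0],"ty":[0,0,0,0,0,0,0,0,0,0,0,0,0,0,0],"tz":[0,0,0,0,0,0,0,0,0,0,-0.0667,-0.1333,-0.16,-0.16,-0.16],"wx":[0,0,0,0,0,0,0,0,0,0,0,0,0,0,0],"wy":[0,0,0,0,0,0,0,0,0,0,0,0,0,0,0],"wz":[0,0,0,0,0,0,0,0,0,0,0,0,0,0,0],"finger_gap":[1,1,1,1,1,1,1,1,1,1,1,1,1,1,1]},
)

```text
time_s: 29.7
position: [0.5733, -0.006, 0.1349]
tcp_rot: [[-0.999, 0.049, 0.0], [0.049, 0.999, -0.0], [-0.0, -0.0, -1.0]]
force: [-0.2, -0.4, -0.6]
opening: 0.997
grasp_force: 0.0
```

```bash
python3 -c "
from h import *
go('g2',.13)"
```

```text
g2 d [ 0.0513 -0.359   0.0049] rot [-0.    0.01  0.  ] t 29.7 pos [ 0.5733 -0.006   0.1349]
```

In the tool's units: -0.359 m / 0.75 = -0.4787, 0.0513 m / 0.75 = 0.0684.

Emit:
jog_arm(
  ticks={"tx":[0.0684,0.0684,0.0684,0.0684,0.0684,0.0684,0.0684,0.0684,0.0684,0.0684,0.0684,0.0684],"ty":[-0.4787,-0.4787,-0.4787,-0.4787,-0.4787,-0.4787,-0.4787,-0.4787,-0.4787,-0.4787,-0.4787,-0.4787],"tz":[0.0067,0.0067,0.0067,0.0067,0.0067,0.0067,0.0067,0.0067,0.0067,0.0067,0.0067,0.0067],"wx":[0,0,0,0,0,0,0,0,0,0,0,0],"wy":[0,0,0,0,0,0,0,0,0,0,0,0],"wz":[0,0,0,0,0,0,0,0,0,0,0,0],"finger_gap":[1,1,1,1,1,1,1,1,1,1,1,1]},
)

```text
time_s: 30.9
position: [0.5052, -0.3599, 0.1296]
tcp_rot: [[-0.999, 0.046, -0.001], [0.046, 0.999, 0.001], [0.001, 0.001, -1.0]]
force: [0.3, -0.1, -0.1]
opening: 0.997
grasp_force: 0.0
```

```bash
python3 -c "
from h import *
go('g2',.007)"
```

```text
g2 d [ 0.0004 -0.0023  0.1226] rot [ 0.06 -0.05  0.14] t 30.9 pos [ 0.5052 -0.3599  0.1296]
```

In the tool's units: 0.1226 m / 0.75 = 0.1635, 0.11 m / 0.75 = 0.1467.

Emit:
jog_arm(
  ticks={"tx":[0,0,0,0,0,0,0,0,0,0,0,0,0,0,0,0],"ty":[0,0,0,0,0,0,0,0,0,0,0,0,0,0,0,0],"tz":[0.0533,0.1067,0.1467,0.1635,0.1635,0.1635,0.1635,0.1635,0.1635,0.1635,0.1635,0.1635,0.1635,0.1635,0.1635,0.1635],"wx":[0,0,0,0,0,0,0,0,0,0,0,0,0,0,0,0],"wy":[0,0,0,0,0,0,0,0,0,0,0,0,0,0,0,0],"wz":[0,0,0,0,0,0,0,0,0,0,0,0,0,0,0,0],"finger_gap":[1,1,1,1,1,1,0,0,0,0,0,0,0,0,0,0]},
)

```text
time_s: 32.5
position: [0.5049, -0.3621, 0.0072]
tcp_rot: [[-0.999, 0.049, -0.0], [0.049, 0.999, 0.0], [0.0, 0.0, -1.0]]
force: [0.4, -0.2, -0.1]
opening: 0.468
grasp_force: 30.0
```

Emit:
jog_arm(
  ticks={"tx":[0,0,0,0,0,0],"ty":[0,0,0,0,0,0],"tz":[-0.04,-0.0933,-0.1467,-0.1733,-0.1733,-0.1733],"wx":[0,0,0,0,0,0],"wy":[0,0,0,0,0,0],"wz":[0,0,0,0,0,0],"finger_gap":[0,0,0,0,0,0]},
)

```text
time_s: 33.1
position: [0.5044, -0.3616, 0.1366]
tcp_rot: [[-0.999, 0.049, -0.001], [0.049, 0.999, 0.001], [0.001, 0.001, -1.0]]
force: [0.6, 0.3, -1.9]
opening: 0.475
grasp_force: 30.0
```

```bash
python3 -c "
from h import *
go('gf',.137)"
```

```text
gf d [ 1.370e-02  3.583e-01 -1.000e-04] rot [ 0.04 -0.04 -0.  ] t 33.1 pos [ 0.5044 -0.3616  0.1366]
```

In the tool's units: 0.3583 m / 0.75 = 0.4777, 0.0137 m / 0.75 = 0.0183.

Emit:
jog_arm(
  ticks={"tx":[0.0183,0.0183,0.0183,0.0183,0.0183,0.0183,0.0183,0.0183,0.0183,0.0183,0.0183,0.0183],"ty":[0.4777,0.4777,0.4777,0.4777,0.4777,0.4777,0.4777,0.4777,0.4777,0.4777,0.4777,0.4777],"tz":[0,0,0,0,0,0,0,0,0,0,0,0],"wx":[0,0,0,0,0,0,0,0,0,0,0,0],"wy":[0,0,0,0,0,0,0,0,0,0,0,0],"wz":[0,0,0,0,0,0,0,0,0,0,0,0],"finger_gap":[0,0,0,0,0,0,0,0,0,0,0,0]},
)

```text
time_s: 34.3
position: [0.5088, -0.0052, 0.1369]
tcp_rot: [[-0.999, 0.051, -0.0], [0.051, 0.999, -0.0], [0.0, -0.0, -1.0]]
force: [-0.5, 0.1, -1.6]
opening: 0.471
grasp_force: 30.0
```

```bash
python3 -c "
from h import *
go('gf',.0145)"
```

```text
gf d [0.0007 0.002  0.1224] rot [-0.01 -0.02 -0.14] t 34.3 pos [ 0.5088 -0.0052  0.1369]
```

Emit:
jog_arm(
  ticks={"tx":[0,0,0,0,0,0,0,0],"ty":[0,0,0,0,0,0,0,0],"tz":[0.0533,0.1,0.1267,0.1467,0.1573,0.1629,0.1629,0.1629],"wx":[0,0,0,0,0,0,0,0],"wy":[0,0,0,0,0,0,0,0],"wz":[0,0,0,0,0,0,0,0],"finger_gap":[0,0,0,0,0,0,0,0]},
)

```text
time_s: 35.1
position: [0.5093, -0.0039, 0.0157]
tcp_rot: [[-0.999, 0.049, 0.001], [0.049, 0.999, -0.0], [-0.001, -0.0, -1.0]]
force: [0.1, -0.5, -1.7]
opening: 0.469
grasp_force: 30.0
```

Emit:
jog_arm(
  ticks={"tx":[0,0,0,0,0,0,0,0,0,0,0,0,0,0,0,0,0,0,0,0],"ty":[0,0,0,0,0,0,0,0,0,0,0,0,0,0,0.0667,0.1333,0.2667,0.3333,0.3333,0.3333],"tz":[0,0,0,0,0,0,0,0,0,0,-0.0667,-0.1333,-0.1733,-0.1733,-0.1733,-0.1733,-0.1733,-0.1733,-0.1733,-0.1733],"wx":[0,0,0,0,0,0,0,0,0,0,0,0,0,0,0,0,0,0,0,0],"wy":[0,0,0,0,0,0,0,0,0,0,0,0,0,0,0,0,0,0,0,0],"wz":[0,0,0,0,0,0,0,0,0,0,0,0,0,0,0,0,0,0,0,0],"finger_gap":[1,1,1,1,1,1,1,1,1,1,1,1,1,1,1,1,1,1,1,1]},
)

```text
time_s: 37.1
position: [0.52, 0.2519, 0.1439]
tcp_rot: [[-0.999, 0.042, -0.0], [0.042, 0.999, 0.002], [0.0, 0.002, -1.0]]
force: [0.9, -0.6, -0.3]
opening: 1.002
grasp_force: 0.0
```

```bash
python3 -c "
from h import *
s=capture('side');t=capture('top')
for n,l in (('gf',(378,195)),): pass
print('new',blob(s,'blue',(342,163),.065,14)[2],'used',disc(s,(319,165),r=12)[2])
for a in((426,131),(201,125)):
  print('rej',blob(t,'blue' if a[0]>400 else 'green',a,.058,14)[2])
cv2.imwrite('pics/s6.png',np.hstack([cv2.resize(s['color'][130:230,280:400,::-1],None,fx=3.3,fy=3.3),cv2.resize(t['color'][110:210,240:360,::-1],None,fx=3.3,fy=3.3)]))"
```

```text
new [0.57948834 0.0828889  0.065     ] used [0.5092 0.0938 0.075 ]
rej [ 0.61909016 -0.26597616  0.058     ]
rej [0.64015493 0.26735144 0.058     ]
```

View pics/s6.png

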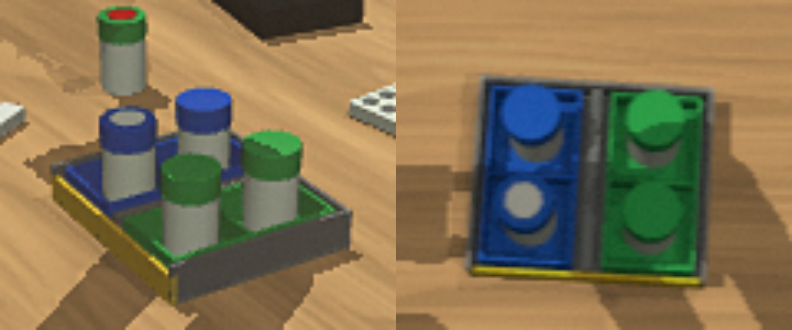

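All four jars stand upright in their places: in the top crop, used (523,200), new (530,110) and greens (655,115) and (652,210). The green reject sits at the same side-crop pixel (122,50) as before; the gripper partly hides it from above. The blue reject is unmoved too. Handing in.

Emit:
jog_arm(
  ticks={"tx":[0,0,0],"ty":[0,0,0],"tz":[0,0,0],"wx":[0,0,0],"wy":[0,0,0],"wz":[0,0,0],"finger_gap":[1,1,1]},
)

```text
time_s: 37.5
position: [0.521, 0.2446, 0.1449]
tcp_rot: [[-0.999, 0.051, -0.001], [0.051, 0.999, -0.0], [0.001, -0.0, -1.0]]
force: [0.4, -0.2, 0.2]
opening: 0.999
grasp_force: 0.0
```

```bash
python3 -c "
from rig import bot
print(bot.hand_in())"
```

```text
the job is handed in; nothing more can be done
None
```

I handed the job in at 37.5 s with the used blue jar in front, the new blue jar behind it, both plain green jars in the green rack and both rejects where they stood; the last pictures show this, but the hand-in returned no verdict.

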